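# Space and hold a pipe-outlet tile on a practice board

### The job

A loose tile with a pipe stub lies between two wooden battens: without shifting it, take the wooden spacer from its holder, slide it upright into the gap beside the tile that is wide enough, right down to the board and about midway along the tile's edge, and let go of it. Then push the tile by its stub, flat on the board, until tile, spacer and batten are flush, and finish while still holding it pressed there with a steady push of about 10 N, not touching the spacer. Leave the loose fittings alone.

Things in the scene. Friction and masses are not known exactly. Their poses are not given: they have to be found in the camera images.
- board: Fixed flat plywood board, 200 (x) x 300 (y) x 12 mm thick, lying on the bench. Origin: centre of its underside; x runs along the battens, y across them, z up. Its top, on which tile and battens lie, is 12 mm above the bench.
- thin_batten: Fixed bare-wood batten on the board, 200 (along its x) x 24 (y) x 18 mm high, parallel to the board's x, its centre line 107 mm from the board's centre line, on the left or the right (it varies). Origin: centre of its underside, on the board's top. The gap between it and the tile is the wide one, 18 to 22 mm.
- broad_batten: Fixed bare-wood batten like the thin one but 52 mm wide (y), on the other side of the tile, its centre line also 107 mm from the board's. Origin: centre of its underside. The gap between it and the tile is only 4 to 8 mm, too narrow for the spacer.
- stub_center (a point): Half-way up the upright grey pipe stub (32 mm diameter, 50 tall) fixed in the middle of a loose white tile, 150 x 150 x 12 mm, 0.5 kg, flat on the board; 37 mm above the tile's underside, 25 mm above its top face. x, y along the tile's edges (parallel to the battens within 0.02 rad), z up. The tile slides on the board at 3 to 6 N push.
- holder: Fixed low grey holder for the spacer on the bench, 100 (x) x 60 (y) x 20 mm high, with a slot 17 mm wide along its x whose floor is 6 mm above the bench. Origin: centre of its underside.
- spacer_center (a point): Centre of the loose dark wooden spacer, a plain plate 70 (x) x 12 (y) x 66 mm tall (z), about 60 g, standing upright in the holder's slot with 52 mm showing above it; to be gripped across its 12 mm thickness (y) near the top. It must stand upright in the gap too, its 70 mm length along the batten.
- spacer_foot (a point): Middle of the spacer's lower face, 33 mm below its centre; same axes.
- elbow: Bystander: loose grey pipe elbow, 42 mm in diameter, 55 mm tall, standing on the bench. Origin: centre of its lower socket's underside. Leave alone.
- coupling: Bystander: loose metal coupling with hexagonal collar, 38 mm wide, 46 mm tall, standing on the bench. Origin: centre of its underside. Leave alone.
- socket: Bystander: loose grey pipe socket, 48 mm in diameter, 42 mm tall, standing on the bench. Origin: centre of its underside. Leave alone.
Not all that is in view belongs to the job. Of the things that look like the part that bears spacer_center, the larger one is meant. There is more than one size of the part that bears stub_center; the job needs the smaller.

How it is judged:
By the outcome, as a careful person would: the job done as asked, in the order asked, and still so for the second after the job is handed in, while the arm keeps its last pose, push and grip.
It also fails if it takes over 48 s, if anything falls off the work surface, if the arm or the gripper's body presses on something with over 40 N, if the wrist force passes 120 N, or if a joint passes its speed limit or range.

### The arm

A 7-joint arm with a two-finger parallel gripper is mounted at the origin on the work surface. World frame = base frame: x ahead of the robot, y to its left, z up, the work surface at z = 0. Lengths are in m, angles in degrees, forces in N, time in s.
With the tool pointing down it reaches from about 0.425 to 0.925 m from the base axis. Payload 6.8 kg.
Tool frame: the origin (TCP) lies midway between the tips of the shut fingers; the grasp point (between the pads) lies 19 mm behind it; z points along the fingers, y is the line along which they close (so a half turn about z gives the same grasp; the last joint's range is limited). The gripper opens to 88 mm and grips with 3 to 60 N. Pads are 20 mm wide; open, the fingers measure 115 mm over their backs; the gripper's body (75 mm by 178 mm) begins 61 mm behind the grasp point.
Start: joints at [63.478, 27.33, 1.283, 89.118, -0.659, 63.558, -4.761], TCP at [0.235, -0.633, 0.223] pointing down, gripper open.
Joint ranges: [-169.35, 169.35], [-19.33, 120.38], [-80.79, 83.38], [13.8, 139.57], [-78.32, 258.32], [9.67, 109.79], [-169.56, 169.56]. Speed limits (degrees/s): [136.94, 136.94, 180, 180, 180, 180, 180].

### API

Orientations are given as a 3x3 rotation matrix whose columns are the frame's x, y, z axes.
In Python, from plant import manip, cams, nets gives the robot as it stands.
- The arm moves only by the tool move_arm, never from a script. Its argument "rows" is a list of rows, each an object with "fingers": the closure, from 0 (fully open) to 1 (shut); "offset": the shift along the world's x, y, z in cm, a list of three; "delta_rot": the turn, a rotation vector about the world's x, y, z in degrees, a list of three. A call has 1 to 20 rows; each row is the pose to reach, as a shift and turn from the pose commanded when the call began; what a row does not reach only later rows make up. A row lasts 1/10 s, in which the tool goes at most 50 mm and 8.59 degrees, less where a joint would pass 70% of its speed; a pose out of reach is approached as far as the arm can. A call with a gripper value outside its range is refused whole. The fingers move at their own pace and stop on an object; the grip force is fixed at half the most. Time passes only in rows, so rows that repeat a pose let the fingers close. It gives the time, the measured TCP pose, the force, the opening and the grip force at its end, in the units of the state.
- manip.get_state(): the state, without advancing time (a new reading comes with each control period).
- cams.camera(name): name is "scene" or "top"; returns a dict with "color" (480x640x3 uint8, blue, green, red), "z_map" (480x640 float32, m along the optical axis (not along the pixel's ray), 0 where there is no reading), "fx", "fy", "cx", "cy" (pixels), "dist" ([k1, k2, p1, p2, k3] as OpenCV has them; the pictures are not rectified), "eye" and "orientation" of the camera in the world. Camera axes: x right, y down, z forward; pixel columns grow to the right and rows downward; lengths in m; the calibration is good to about 2 mm. A picture is of the moment at which its call begins.
- manip.close_job(): hands the job in; it is judged then, once.
Trained networks look in a picture, given as the dict that the camera call returned (one of the last four; its "shot" number tells which), for a name from the list of things; names that differ only in an ending like _2 or _b are one class to them, and where a whole thing is asked for, a point or a joint stands for the part that bears it (a point fixed in the world has none). Each returns a list of dicts, best first, with "score" (0 to 1); they miss things now and then, are a little off and sometimes report something else, mostly with a low value. They report only what shows in the picture. A call takes as long as a camera call. They do not tell look-alikes from the thing itself.
- nets.trace(name, picture): "region" (480x640 bool, what is visible of it) and "at" ([column, row] in pixels, amid what is visible of it).
The state is a dict: "t": time; "qpos": joint angles; "joint_vel": joint speeds; "joint_torque": joint torques, N m; "tcp_pos": TCP position; "tcp_rot": TCP orientation; "wrist_force": force on the tool from outside, world axes, zero at the start; "moment": the same for the moment, N m; "opening": finger opening in m; "gripper_force": force on a finger pad.
Only numpy, scipy, OpenCV 4.12 (cv2) and the standard library are available. Lean on these libraries where they do the work, as an engineer would, in place of code of your own. Each camera call takes 0.05 s, during which the arm holds its last target. There are 200 camera calls.

## Working session

There is one attempt and no reset: what is moved stays moved. The work goes in short steps, Python scripts to look and compute and a tool call to move; the robot and the scene stay as the last step left them, time stands still between calls to the robot, and variables do not carry over. Pictures are saved under pics/ and viewed, at most 10 in all, crops included, and the job is handed in when it is done.

Besides the shell and the picture viewer there is one more tool, called after "Emit:" as name(argument=value, ...), one argument or row to a line, values as JSON. move_arm: Moves the arm, as the interface text tells. Its arguments: {"type":"object","properties":{"rows":{"type":"array","items":{"type":"object","properties":{"fingers":{"type":"number"},"offset":{"type":"array","items":{"type":"number"}},"delta_rot":{"type":"array","items":{"type":"number"}}}}}},"required":["rows"]}

```bash
mkdir -p pics; cat > h.py <<'E'
import numpy as np, cv2
from plant import manip, cams, nets
def world(p,uv,z=None):
    """uv Nx2 pixels -> world; z depth array, or None to sample z_map"""
    uv=np.asarray(uv,float).reshape(-1,2)
    K=np.array([[p['fx'],0,p['cx']],[0,p['fy'],p['cy']],[0,0,1]])
    n=cv2.undistortPoints(uv.reshape(-1,1,2),K,np.array(p['dist'],float)).reshape(-1,2)
    if z is None: z=p['z_map'][uv[:,1].round().astype(int),uv[:,0].round().astype(int)]
    c=np.c_[n,np.ones(len(n))]*np.asarray(z).reshape(-1,1)
    return c@np.array(p['orientation']).T+np.array(p['eye'])
def cloud(p,mask):
    v,u=np.nonzero(mask&(p['z_map']>0)); return world(p,np.c_[u,v])
E
python3 - <<'E'
from h import *
print(manip.get_state())
for n in ['scene','top']:
    p=cams.camera(n); cv2.imwrite(f'pics/{n}0.png',p['color']); print(n,p['eye'],np.round(p['orientation'],2).tolist())
    for k in ['board','thin_batten','broad_batten','stub_center','holder','spacer_center','elbow','coupling','socket']:
        for d in nets.trace(k,p)[:4]:
            c=cloud(p,d['region']); print(k,round(d['score'],2),np.round(d['at']),d['region'].sum(),np.round(np.percentile(c,[2,50,98],axis=0),3).tolist() if len(c) else '')
E
```

```text
{'t': 0.0, 'qpos': array([63.47777975, 27.37481276,  1.27745473, 89.17704493, -0.6595888 ,
       63.55639366, -4.76160564]), 'joint_vel': array([ 0.02884605, -0.06923149, -0.06401594, -0.00432127,  0.00742868,
        0.00853891,  0.01659032]), 'joint_torque': array([ 5.80829396e-05, -5.82849205e+01,  1.53424066e+00, -2.72613770e+01,
       -5.45319216e-02,  1.70001516e-02,  1.73802759e-04]), 'tcp_pos': array([ 0.23430835, -0.63240058,  0.22170169]), 'tcp_rot': array([[ 9.37698634e-01,  3.47448955e-01, -7.04245711e-04],
       [ 3.47449655e-01, -9.37697247e-01,  1.61540158e-03],
       [-9.90996743e-05, -1.75944978e-03, -9.99998447e-01]]), 'wrist_force': array([-0.26744168,  0.42811647, -0.74908076]), 'moment': array([0.01593028, 0.04004211, 0.01595002]), 'gripper_force': 0.0, 'opening': 0.0876570928948667}
scene [0.96581026 0.44924461 0.73343869] [[-0.75, 0.46, -0.47], [0.66, 0.55, -0.52], [0.02, -0.7, -0.72]]
board 0.56 [317. 280.] 3276 [[0.422, -0.142, 0.004], [0.57, 0.052, 0.013], [0.621, 0.101, 0.016]]
thin_batten 0.57 [342. 279.] 1585 [[0.429, 0.02, 0.014], [0.532, 0.05, 0.03]
[... 1672 characters left out ...]
nter 0.79 [322. 257.] 3680 [[0.414, -0.129, 0.018], [0.489, -0.055, 0.025], [0.564, 0.019, 0.075]]
holder 0.66 [200. 270.] 752 [[0.404, 0.228, -0.002], [0.455, 0.253, 0.019], [0.5, 0.294, 0.068]]
spacer_center 0.59 [193. 271.] 272 [[0.419, 0.25, 0.01], [0.449, 0.258, 0.069], [0.481, 0.277, 0.078]]
spacer_center 0.5 [209. 317.] 82 [[0.329, 0.214, -0.001], [0.339, 0.234, 0.048], [0.349, 0.256, 0.055]]
elbow 0.8 [250. 149.] 410 [[0.733, 0.101, -0.003], [0.751, 0.126, 0.049], [0.782, 0.153, 0.059]]
coupling 0.55 [330. 162.] 181 [[0.713, -0.084, 0.002], [0.726, -0.067, 0.042], [0.744, -0.05, 0.053]]
socket 0.56 [194. 191.] 368 [[0.631, 0.242, -0.003], [0.653, 0.262, 0.042], [0.676, 0.288, 0.048]]
```

View pics/scene0.png

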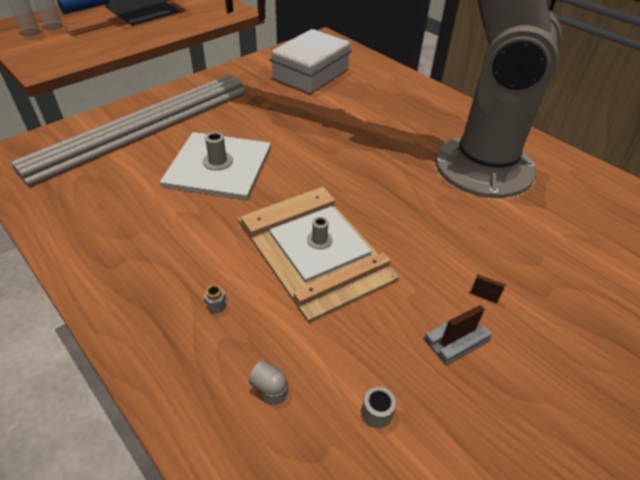

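```bash
python3 - <<'E'
import cv2
a=cv2.imread('pics/top0.png')[130:340,160:440]
cv2.imwrite('pics/topcrop.png',cv2.resize(a,None,fx=2.8,fy=2.8,interpolation=cv2.INTER_CUBIC))
E
```

```text
(no output)
```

View pics/topcrop.png

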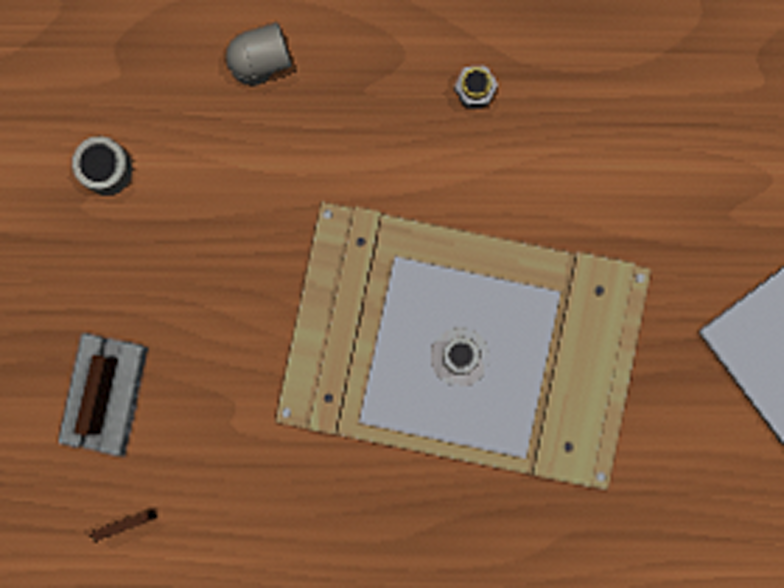

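The scene picture shows the job's tile at (320,241), between the thin batten at (342,279) on the +y side and the broad one at (287,213). The larger tile at (219,167) is a decoy. Two things could pass for the spacer: the large plate standing in the holder at (460,328) and a smaller loose plate at (488,288). The one in the holder fits the description. In the top crop, the wide gap lies left of the tile.

```bash
python3 - <<'E'
from h import *
def rect(P,name):
    r=cv2.minAreaRect((P[:,:2]*1000).astype(np.float32)); print(name,'n',len(P),'c',np.round(r[0],1),'size',np.round(r[1],1),'ang',round(r[2],2),'z',np.round(np.percentile(P[:,2]*1000,[5,50,95]),1))
cl={}
for n in ['scene','top']:
    ps=[cams.camera(n) for _ in range(3)]
    p=dict(ps[-1]); Z=np.stack([q['z_map'] for q in ps]); p['z_map']=np.median(Z,0).astype(np.float32); print(n,'noise',np.median(Z.std(0))*1000)
    C=world(p,np.stack(np.meshgrid(np.arange(640),np.arange(480)),-1).reshape(-1,2)).reshape(480,640,3); 
    np.savez(f'{n}.npz',C=C,col=p['color'])
    hsv=cv2.cvtColor(p['color'],cv2.COLOR_BGR2HSV); x,y,z=C[...,0],C[...,1],C[...,2]
    cv2.imwrite(f'pics/{n}_hsv.png',hsv)
    ws=(hsv[...,1]<60)&(hsv[...,2]>110)
    reg=(x>.37)&(x<.64)&(y>-.24)&(y<.12)
    t=C[ws&reg&(abs(z-.024)<.006)]; 
    rect(t,'tile')
    st=C[reg&(z>.045)&(z<.09)]; rect(st,'stub'); rect(C[reg&(z>.070)&(z<.09)],'stubtop')
    sp=C[(x>.38)&(x<.52)&(y>.21)&(y<.31)&(z>.062)&(z<.085)]; rect(sp,'spacertop')
    rect(C[(x>.38)&(x<.52)&(y>.21)&(y<.31)&(z>.04)&(z<.085)],'spacer')
    h=C[(x>.38)&(x<.52)&(y>.21)&(y<.31)&(abs(z-.02)<.004)]; rect(h,'holder')
    d=C[(x>.31)&(x<.37)&(y>.20)&(y<.27)&(z>.03)];rect(d,'decoy')
    cz=C[reg&(z>.021)&(z<.07)]
E
```

```text
scene noise 1.4050112
tile n 3761 c [489.8 -58.6] size [160.5 151.2] ang 78.1 z [23.6 25.3 27.2]
stub n 317 c [491.3 -53.6] size [31.3 30. ] ang 51.3 z [47.9 71.7 76.6]
stubtop n 169 c [491.3 -54.1] size [31.  29.1] ang 48.49 z [71.2 75.1 76.9]
spacertop n 388 c [452.6 262. ] size [13.4 71.9] ang 77.44 z [63.2 72.6 74.3]
spacer n 624 c [452.5 262. ] size [13.5 72.1] ang 77.54 z [43.5 68.2 74. ]
holder n 957 c [453.4 263.1] size [ 57.1 102.5] ang 78.14 z [17.4 21.  22.6]
decoy n 343 c [339.3 238.4] size [11.3 52.7] ang 22.4 z [31.6 44.2 50.4]
top noise 2.4746637
tile n 3511 c [507.7 -25.3] size [215.5 175. ] ang 78.61 z [20.9 24.5 28.2]
stub n 145 c [488.9 -55.3] size [30.3 30.5] ang 46.39 z [70.7 74.9 78.1]
stubtop n 141 c [488.9 -55.3] size [30.3 30.5] ang 45.27 z [71.3 75.  78.1]
spacertop n 163 c [450.7 261. ] size [13.8 67.6] ang 78.42 z [66.1 72.1 75.9]
spacer n 210 c [450.8 260.8] size [13.8 68. ] ang 77.77 z [45.8 71.3 75.5]
holder n 525 c [452.5 262.1] size [57.7 97.9] ang 79.18 z [17.2 20.1 23.4]
decoy n 81 c [338.  236.8] size [ 8.8 52.7] ang 21.86 z [45.9 49.  52.3]
```

```bash
cat > ortho.py <<'E'
from h import *
def ortho(p,c,a,z,L=.24,W=.32,s=.0005):
    """rectified view of the plane z: columns along the board's y, rows along its x"""
    a=np.radians(a); ex=np.array([np.cos(a),np.sin(a)]); ey=np.array([-ex[1],ex[0]])
    u=np.arange(-W/2,W/2,s); v=np.arange(-L/2,L/2,s); U,V=np.meshgrid(u,v)
    P=np.c_[(np.asarray(c)+U[...,None]*ey+V[...,None]*ex).reshape(-1,2),np.full(U.size,z)]
    R=np.array(p['orientation']); t=-R.T@np.array(p['eye'])
    K=np.array([[p['fx'],0,p['cx']],[0,p['fy'],p['cy']],[0,0,1]])
    q,_=cv2.projectPoints(P,cv2.Rodrigues(R.T)[0],t,K,np.array(p['dist'],float))
    m=q.reshape(*U.shape,2).astype(np.float32)
    return cv2.remap(p['color'],m[...,0],m[...,1],cv2.INTER_LINEAR)
E
python3 - <<'E'
from ortho import *
c=[.490,-.055]
ims=[]
for n in ['scene','top']:
    p=cams.camera(n)
    for z in (.024,.030):
        o=ortho(p,c,-11.7,z)
        im=cv2.resize(o,(384,288))
        for k in range(-150,151,50):
            cv2.line(im,(int(192+k*1.2),0),(int(192+k*1.2),8),(0,0,255),1)
        ims.append(im)
    # saturation transition = white tile edges, at z .024
    o=ortho(p,c,-11.7,.024); S=cv2.cvtColor(o,cv2.COLOR_BGR2HSV)[...,1].astype(float)
    S=cv2.GaussianBlur(S,(3,3),0); T=60
    def cross(prof,start,step):
        i=start
        while prof[i]<T: i+=step
        return i-step*(prof[i]-T)/(prof[i]-prof[i-step])
    for nm,ks,ax in (('y',range(-55,56,10),0),('x',range(-55,56,10),1)):
        for sg in (1,-1):
            pts=[]
            for k in ks:
                if ax==0:
                    if abs(k)<30: pass
                    pr=S[240+2*k]; e=(cross(pr,320+sg*80,sg)-320)*.5
                else:
                    pr=S[:,320+2*k]; e=(cross(pr,240+sg*80,sg)-240)*.5
                pts.append((k,e))
            pts=np.array(pts); f=np.polyfit(pts[:,0],pts[:,1],1); print(n,'tile edge',nm,sg,'at',round(f[1],2),'slope',round(f[0],4),'res',round(np.std(pts[:,1]-np.polyval(f,pts[:,0])),2))
cv2.imwrite('pics/ortho.png',np.vstack([np.hstack(ims[:2]),np.hstack(ims[2:])]))
E
```

```text
scene tile edge y 1 at 79.62 slope 0.0062 res 0.27
scene tile edge y -1 at -78.87 slope 0.0016 res 0.15
scene tile edge x 1 at 76.72 slope -0.0042 res 0.09
scene tile edge x -1 at -76.43 slope -0.0029 res 0.19
top tile edge y 1 at 75.45 slope 0.0083 res 0.19
top tile edge y -1 at -75.21 slope 0.0065 res 0.28
top tile edge x 1 at 74.89 slope -0.0046 res 0.11
top tile edge x -1 at -76.08 slope -0.0088 res 0.25
```

View pics/ortho.png

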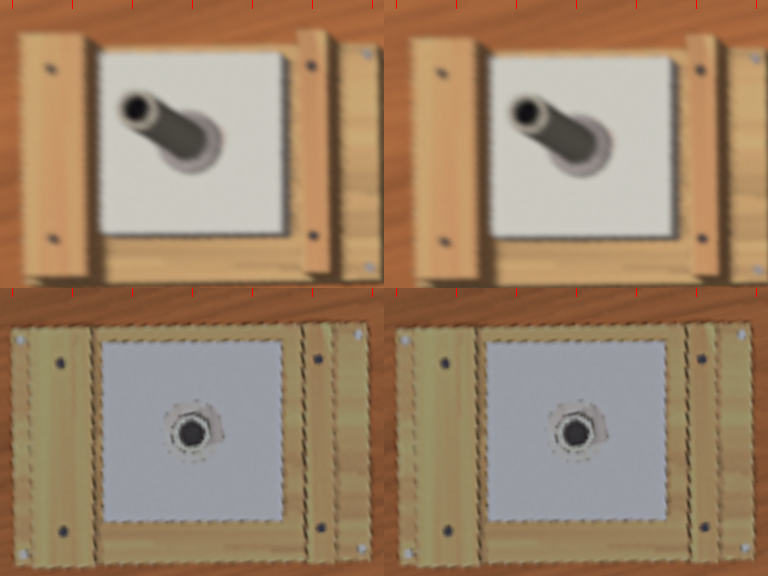

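```bash
python3 - <<'E'
from ortho import *
from scipy.ndimage import gaussian_filter1d as g
c=[.490,-.055]
for n in ['scene','top']:
    p=cams.camera(n)
    for z,lab in ((.024,'tile'),(.030,'batten')):
        o=ortho(p,c,-11.7,z).astype(float)
        for k in (-50,-25,0,25,50):
            band=o[240+2*k-20:240+2*k+20].mean(0)
            d=np.abs(g(band,2,axis=0,order=1)).sum(1)
            pk=[i for i in range(5,635) if d[i]==d[i-4:i+5].max() and d[i]>4]
            print(n,lab,k,[((i-320)/2,int(d[i])) for i in pk if abs(i-320)>130])
E
```

```text
scene tile -50 [(-143.0, 8), (-89.5, 16), (-77.5, 24), (74.5, 25), (82.0, 13), (112.5, 20), (123.0, 19), (155.0, 23)]
scene tile -25 [(-142.5, 8), (-89.0, 17), (-77.5, 24), (74.5, 25), (82.0, 13), (113.0, 20), (123.0, 19), (155.5, 22)]
scene tile 0 [(-142.0, 8), (-89.0, 17), (-77.0, 24), (74.5, 25), (82.0, 14), (113.5, 21), (123.5, 19), (155.5, 23)]
scene tile 25 [(-142.0, 10), (-88.5, 17), (-77.5, 24), (75.0, 26), (82.0, 11), (113.5, 20), (124.0, 16), (156.0, 21)]
scene tile 50 [(-141.5, 10), (-88.5, 17), (-77.0, 25), (75.0, 26), (82.5, 13), (114.0, 21), (124.5, 18), (156.5, 23)]
scene batten -50 [(-137.0, 8), (-115.5, 4), (-83.5, 16), (-72.0, 24), (78.5, 25), (86.0, 13), (108.0, 4), (116.5, 20), (126.5, 19)]
scene batten -25 [(-136.5, 8), (-83.5, 17), (-72.0, 24), (79.0, 25), (86.5, 14), (117.0, 21), (127.0, 19)]
scene batten 0 [(-136.0, 8), (-83.0, 17), (-71.5, 24), (79.0, 26), (86.5, 14), (117.5, 21), (127.5, 19)]
scene batten 25 [(-136.0, 10), (-83.0, 17), (-71.5, 24), (79.0, 26), (86.5, 11), (117.5, 21), (128.0, 17)]
scene batten 50 [(-135.5, 10), (-82.5, 17), (-71.5, 25), (79.
[... 1029 characters left out ...]
(94.0, 21), (101.0, 4), (108.0, 5), (115.5, 8), (119.5, 6), (146.0, 24)]
top batten -25 [(-149.5, 13), (-134.0, 6), (-83.5, 24), (-74.0, 19), (73.5, 20), (91.0, 21), (94.5, 21), (116.5, 8), (120.5, 7), (146.0, 22)]
top batten 0 [(-149.0, 19), (-136.5, 4), (-133.5, 4), (-83.5, 24), (-80.0, 14), (-74.0, 17), (74.0, 20), (91.5, 22), (94.5, 21), (116.5, 7), (120.5, 7), (146.5, 21)]
top batten 25 [(-148.5, 19), (-136.0, 5), (-132.5, 4), (-83.0, 21), (-80.0, 13), (-74.0, 20), (74.0, 22), (91.5, 19), (95.0, 23), (117.5, 12), (122.0, 7), (147.0, 20)]
top batten 50 [(-148.0, 15), (-132.5, 6), (-82.5, 25), (-74.0, 20), (74.5, 23), (79.0, 6), (92.0, 21), (95.5, 24), (117.5, 8), (122.5, 6), (147.5, 21)]
```

Emit:
move_arm(
  rows=[
    {"fingers": 0.3, "offset": [36.5, 43, 0], "delta_rot": [0, 0, -32]},
    {"fingers": 0.3, "offset": [36.5, 43, 0], "delta_rot": [0, 0, -32]},
    {"fingers": 0.3, "offset": [36.5, 43, 0], "delta_rot": [0, 0, -32]},
    {"fingers": 0.3, "offset": [36.5, 43, 0], "delta_rot": [0, 0, -32]},
    {"fingers": 0.3, "offset": [36.5, 43, 0], "delta_rot": [0, 0, -32]},
    {"fingers": 0.3, "offset": [36.5, 43, 0], "delta_rot": [0, 0, -32]},
    {"fingers": 0.3, "offset": [36.5, 43, 0], "delta_rot": [0, 0, -32]},
    {"fingers": 0.3, "offset": [36.5, 43, 0], "delta_rot": [0, 0, -32]},
    {"fingers": 0.3, "offset": [36.5, 43, 0], "delta_rot": [0, 0, -32]},
    {"fingers": 0.3, "offset": [36.5, 43, 0], "delta_rot": [0, 0, -32]},
    {"fingers": 0.3, "offset": [36.5, 43, 0], "delta_rot": [0, 0, -32]},
    {"fingers": 0.3, "offset": [36.5, 43, 0], "delta_rot": [0, 0, -32]},
    {"fingers": 0.3, "offset": [36.5, 43, 0], "delta_rot": [0, 0, -32]},
  ],
)

```text
t: 2.8
tcp_pos: [0.6011, -0.1998, 0.2224]
tcp_rot: [[0.98, -0.197, 0.0], [-0.197, -0.98, 0.001], [0.0, -0.001, -1.0]]
wrist_force: [-0.6, -0.9, -0.0]
opening: 0.0614
gripper_force: 0.0
```

```bash
python3 - <<'E'
import cv2
a=cv2.imread('pics/scene0.png')[260:380,400:540]
cv2.imwrite('pics/spcrop.png',cv2.resize(a,None,fx=4,fy=4,interpolation=cv2.INTER_CUBIC))
E
```

```text
(no output)
```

View pics/spcrop.png

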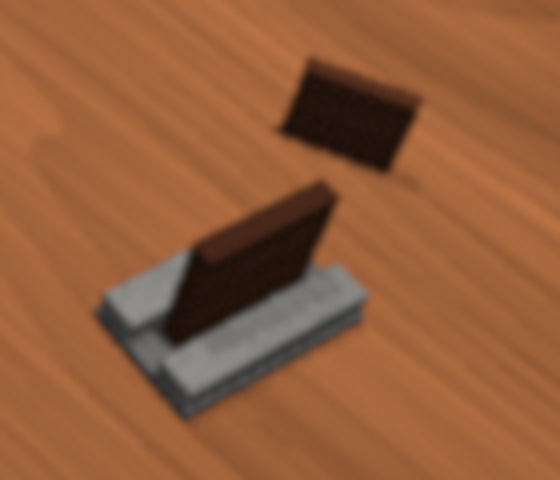

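Emit:
move_arm(
  rows=[
    {"fingers": 0.3, "offset": [-14.9, 46.1, 0], "delta_rot": [0, 0, -0.7]},
    {"fingers": 0.3, "offset": [-14.9, 46.1, 0], "delta_rot": [0, 0, -0.7]},
    {"fingers": 0.3, "offset": [-14.9, 46.1, 0], "delta_rot": [0, 0, -0.7]},
    {"fingers": 0.3, "offset": [-14.9, 46.1, 0], "delta_rot": [0, 0, -0.7]},
    {"fingers": 0.3, "offset": [-14.9, 46.1, 0], "delta_rot": [0, 0, -0.7]},
    {"fingers": 0.3, "offset": [-14.9, 46.1, 0], "delta_rot": [0, 0, -0.7]},
    {"fingers": 0.3, "offset": [-14.9, 46.1, 0], "delta_rot": [0, 0, -0.7]},
    {"fingers": 0.3, "offset": [-14.9, 46.1, 0], "delta_rot": [0, 0, -0.7]},
    {"fingers": 0.3, "offset": [-14.9, 46.1, 0], "delta_rot": [0, 0, -0.7]},
    {"fingers": 0.3, "offset": [-14.9, 46.1, 0], "delta_rot": [0, 0, -0.7]},
    {"fingers": 0.3, "offset": [-14.9, 46.1, 0], "delta_rot": [0, 0, -0.7]},
    {"fingers": 0.3, "offset": [-14.9, 46.1, 0], "delta_rot": [0, 0, -0.7]},
    {"fingers": 0.3, "offset": [-14.9, 46.1, -8], "delta_rot": [0, 0, -0.7]},
    {"fingers": 0.3, "offset": [-14.9, 46.1, -10], "delta_rot": [0, 0, -0.7]},
    {"fingers": 0.3, "offset": [-14.9, 46.1, -10], "delta_rot": [0, 0, -0.7]},
  ],
)

```text
t: 4.3
tcp_pos: [0.4479, 0.2519, 0.1174]
tcp_rot: [[0.976, -0.218, -0.009], [-0.219, -0.976, -0.008], [-0.007, 0.01, -1.0]]
wrist_force: [-1.1, -0.3, 0.1]
opening: 0.0613
gripper_force: 0.0
```

```bash
python3 - <<'E'
from h import *
print({k:np.round(v,3) for k,v in manip.get_state().items() if k in('t','tcp_pos','qpos','tcp_rot')})
p=cams.camera('scene'); a=p['color'][230:370,370:560]
cv2.imwrite('pics/g1.png',cv2.resize(a,None,fx=4,fy=4,interpolation=cv2.INTER_CUBIC))
E
```

```text
{'t': np.float64(4.3), 'qpos': array([ -22.62 ,   21.266,  -16.622,  115.13 ,    8.404,   45.419,
       -146.783]), 'tcp_pos': array([0.448, 0.252, 0.117]), 'tcp_rot': array([[ 0.976, -0.218, -0.009],
       [-0.219, -0.976, -0.008],
       [-0.007,  0.01 , -1.   ]])}
```

View pics/g1.png

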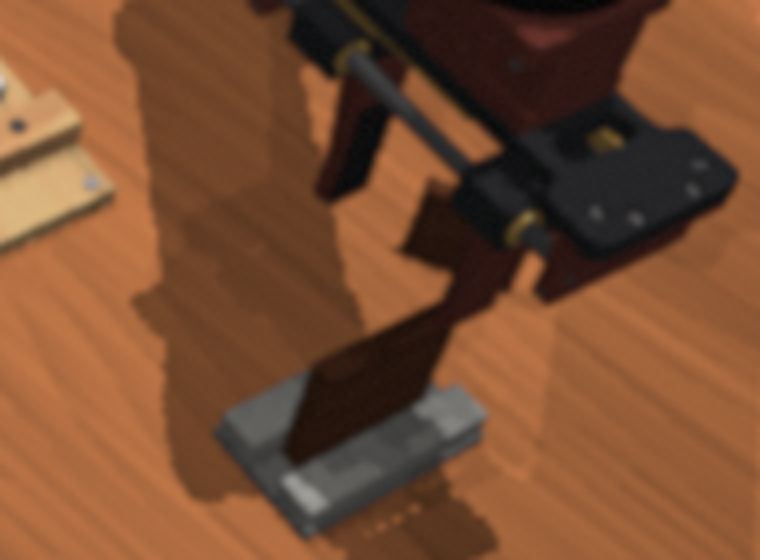

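Emit:
move_arm(
  rows=[
    {"fingers": 0.5, "offset": [0, 0, 0], "delta_rot": [0, 0, 0]},
    {"fingers": 0.5, "offset": [0, 0, 0], "delta_rot": [0, 0, 0]},
    {"fingers": 0.5, "offset": [0, 0, 0], "delta_rot": [0, 0, 0]},
    {"fingers": 0.5, "offset": [0, 0, 0], "delta_rot": [0, 0, 0]},
    {"fingers": 0.5, "offset": [0, 0, 0], "delta_rot": [0, 0, 0]},
  ],
)

```text
t: 4.85
tcp_pos: [0.4509, 0.2583, 0.1235]
tcp_rot: [[0.977, -0.214, 0.001], [-0.214, -0.977, 0.001], [0.001, -0.001, -1.0]]
wrist_force: [0.5, 0.3, -0.2]
opening: 0.0438
gripper_force: 0.0
```

Emit:
move_arm(
  rows=[
    {"fingers": 0.5, "offset": [0.1, 0.35, 0], "delta_rot": [0, 0, 0]},
    {"fingers": 0.5, "offset": [0.1, 0.35, -2], "delta_rot": [0, 0, 0]},
    {"fingers": 0.5, "offset": [0.1, 0.35, -4], "delta_rot": [0, 0, 0]},
    {"fingers": 0.5, "offset": [0.1, 0.35, -6], "delta_rot": [0, 0, 0]},
    {"fingers": 0.5, "offset": [0.1, 0.35, -8.1], "delta_rot": [0, 0, 0]},
    {"fingers": 0.5, "offset": [0.1, 0.35, -8.1], "delta_rot": [0, 0, 0]},
    {"fingers": 0.5, "offset": [0.1, 0.35, -8.1], "delta_rot": [0, 0, 0]},
    {"fingers": 1, "offset": [0.1, 0.35, -8.1], "delta_rot": [0, 0, 0]},
    {"fingers": 1, "offset": [0.1, 0.35, -8.1], "delta_rot": [0, 0, 0]},
    {"fingers": 1, "offset": [0.1, 0.35, -8.1], "delta_rot": [0, 0, 0]},
    {"fingers": 1, "offset": [0.1, 0.35, -8.1], "delta_rot": [0, 0, 0]},
    {"fingers": 1, "offset": [0.1, 0.35, -8.1], "delta_rot": [0, 0, 0]},
    {"fingers": 1, "offset": [0.1, 0.35, -8.1], "delta_rot": [0, 0, 0]},
    {"fingers": 1, "offset": [0.1, 0.35, -8.1], "delta_rot": [0, 0, 0]},
    {"fingers": 1, "offset": [0.1, 0.35, -8.1], "delta_rot": [0, 0, 0]},
  ],
)

```text
t: 6.35
tcp_pos: [0.4517, 0.2616, 0.042]
tcp_rot: [[0.977, -0.214, 0.0], [-0.214, -0.977, 0.0], [0.0, -0.0, -1.0]]
wrist_force: [-2.3, -1.2, 5.9]
opening: 0.012
gripper_force: 30.0
```

Emit:
move_arm(
  rows=[
    {"fingers": 1, "offset": [0, 0, 3], "delta_rot": [0, 0, 0]},
    {"fingers": 1, "offset": [0, 0, 7], "delta_rot": [0, 0, 0]},
    {"fingers": 1, "offset": [0, 0, 10], "delta_rot": [0, 0, 0]},
    {"fingers": 1, "offset": [1, -4, 10], "delta_rot": [0, 0, 1.3]},
    {"fingers": 1, "offset": [1.9, -8, 10], "delta_rot": [0, 0, 1.3]},
    {"fingers": 1, "offset": [2.8, -12, 10], "delta_rot": [0, 0, 1.3]},
    {"fingers": 1, "offset": [3.7, -16, 10], "delta_rot": [0, 0, 1.3]},
    {"fingers": 1, "offset": [4.6, -20, 10], "delta_rot": [0, 0, 1.3]},
    {"fingers": 1, "offset": [5.4, -23.4, 10], "delta_rot": [0, 0, 1.3]},
    {"fingers": 1, "offset": [5.4, -23.4, 7], "delta_rot": [0, 0, 1.3]},
    {"fingers": 1, "offset": [5.4, -23.4, 4.5], "delta_rot": [0, 0, 1.3]},
    {"fingers": 1, "offset": [5.4, -23.4, 4.5], "delta_rot": [0, 0, 1.3]},
    {"fingers": 1, "offset": [5.4, -23.4, 4.5], "delta_rot": [0, 0, 1.3]},
    {"fingers": 1, "offset": [5.4, -23.4, 4.5], "delta_rot": [0, 0, 1.3]},
  ],
)

```text
t: 7.75
tcp_pos: [0.5063, 0.028, 0.0878]
tcp_rot: [[0.981, -0.191, 0.002], [-0.191, -0.981, 0.0], [0.002, -0.001, -1.0]]
wrist_force: [0.0, 0.3, 0.4]
opening: 0.0119
gripper_force: 30.0
```

```bash
python3 - <<'E'
from h import *
p=cams.camera('scene')
a=p['color'][180:330,230:420]
cv2.imwrite('pics/g2.png',cv2.resize(a,None,fx=4,fy=4,interpolation=cv2.INTER_CUBIC))
p2=cams.camera('top');
np.savez('s2.npz',**{k:v for k,v in p.items()}); np.savez('t2.npz',**p2)
s=manip.get_state(); print(s['tcp_pos'],s['wrist_force'],s['qpos'])
for d in nets.trace('spacer_center',p)[:3]:
    c=cloud(p,d['region']); print(d['score'],d['at'],np.round(np.percentile(c,[2,50,98],axis=0),3).tolist())
E
```

```text
[0.50635161 0.02790746 0.08784357] [ 0.11380355  0.72208851 -0.21989686] [  -0.62230269   22.53176678  -11.60668153  118.0159986     6.91215662
   39.95242076 -117.71201502]
0.75 [336.4, 255.1] [[0.479, 0.021, 0.053], [0.526, 0.03, 0.078], [0.542, 0.04, 0.12]]
0.61 [485.5, 290.3] [[0.332, 0.216, 0.002], [0.342, 0.239, 0.03], [0.352, 0.263, 0.051]]
0.25 [316.1, 281.9] [[0.433, -0.154, 0.002], [0.57, 0.045, 0.013], [0.621, 0.102, 0.017]]
```

View pics/g2.png

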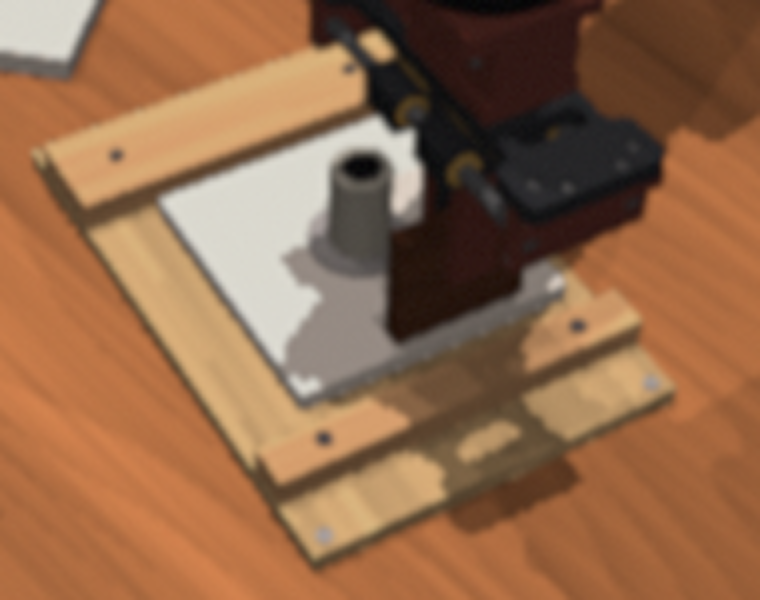

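```bash
python3 - <<'E'
from h import *
p=dict(np.load('s2.npz'))
C=world(p,np.stack(np.meshgrid(np.arange(640),np.arange(480)),-1).reshape(-1,2)).reshape(-1,3)
a=np.radians(-11.7); ex=np.array([np.cos(a),np.sin(a)]); ey=np.array([-ex[1],ex[0]])
d=(C[:,:2]-[.49,-.055])*1000; lx,ly,z=d@ex,d@ey,C[:,2]*1000
m=(abs(lx)<30)&(ly>75)&(ly<105)&(z>56)&(z<82)
f=np.polyfit(lx[m],ly[m],1); r=np.std(ly[m]-np.polyval(f,lx[m])); print('face',m.sum(),f,r,'median',np.median(ly[m]))
e=(ly>76)&(ly<92)&(z>56)&(z<85)&(abs(lx)<60); print('x range',np.percentile(lx[e],[1,5,95,99]), 'zmin',np.percentile(z[(ly>80)&(ly<95)&(abs(lx)<30)&(z>40)],[0,1,5]))
# batten outer face & tile centre in the same view
m=(abs(lx)<95)&(ly>110)&(ly<125)&(z>17)&(z<26); f=np.polyfit(lx[m],ly[m],1); print('batten outer face',m.sum(),f,np.std(ly[m]-np.polyval(f,lx[m])))
# colour-edge of spacer bottom via projected pixels
R=p['orientation'];t=-R.T@p['eye'];K=np.array([[p['fx'],0,p['cx']],[0,p['fy'],p['cy']],[0,0,1]])
for y in (88,90,92):
  P=np.array([np.r_[[.49,-.055]+(x*ex+y*ey)/1000,.0517] for x in (-34,0,34)])
  print(y,np.round(cv2.projectPoints(P,cv2.Rodrigues(R.T)[0],t,K,p['dist'])[0].reshape(-1,2),1).tolist())
# dark spacer boundary in column direction
g=p['color'].sum(2).astype(int)
for u in (333,338,343,348,353,358): print(u,g[250:275,u].tolist())
E
```

```text
face 230 [1.11752357e-02 9.13202037e+01] 0.8074627885486578 median 91.31444198115656
x range [-34.260992   -28.56504771  34.36637684  34.96450251] zmin [51.95581142 55.33812926 61.93102943]
batten outer face 238 [1.37445796e-02 1.17927092e+02] 0.8321258464832605
88 [[358.4, 253.1], [343.1, 259.6], [327.4, 266.1]]
90 [[359.0, 253.8], [343.7, 260.3], [327.9, 266.9]]
92 [[359.6, 254.5], [344.2, 261.0], [328.5, 267.6]]
333 [71, 68, 68, 75, 73, 74, 79, 67, 74, 66, 64, 68, 78, 122, 202, 268, 297, 295, 286, 274, 255, 230, 228, 246, 259]
338 [61, 69, 70, 69, 70, 69, 71, 72, 69, 64, 76, 124, 206, 268, 295, 294, 287, 275, 258, 236, 218, 224, 240, 250, 249]
343 [82, 79, 73, 72, 62, 65, 69, 66, 75, 125, 205, 267, 291, 293, 289, 290, 283, 252, 230, 226, 229, 240, 240, 243, 244]
348 [69, 69, 68, 66, 67, 70, 83, 146, 225, 283, 291, 287, 280, 265, 242, 226, 220, 222, 221, 212, 208, 207, 207, 215, 222]
353 [76, 68, 65, 65, 91, 166, 236, 283, 293, 286, 276, 269, 247, 226, 215, 210, 214, 210, 206, 207, 206, 207, 211, 217, 216]
358 [53, 65, 104, 179, 258, 295, 298, 286, 283, 279, 266, 240, 225, 220, 216, 207, 202, 205, 208, 223, 240, 248, 241, 226, 211]
```

The crop shows the spacer upright above the gap, between the tile's lit edge and the thin batten. It has about 3 mm clearance on each side and is centred along the tile, so I'm lowering it.

Emit:
move_arm(
  rows=[
    {"fingers": 1, "offset": [0, 0, -0.8], "delta_rot": [0, 0, 0]},
    {"fingers": 1, "offset": [0, 0, -1.6], "delta_rot": [0, 0, 0]},
    {"fingers": 1, "offset": [0, 0, -2.2], "delta_rot": [0, 0, 0]},
    {"fingers": 1, "offset": [0, 0, -2.8], "delta_rot": [0, 0, 0]},
    {"fingers": 1, "offset": [0, 0, -3.2], "delta_rot": [0, 0, 0]},
    {"fingers": 1, "offset": [0, 0, -3.5], "delta_rot": [0, 0, 0]},
    {"fingers": 1, "offset": [0, 0, -3.7], "delta_rot": [0, 0, 0]},
    {"fingers": 1, "offset": [0, 0, -3.7], "delta_rot": [0, 0, 0]},
    {"fingers": 1, "offset": [0, 0, -3.7], "delta_rot": [0, 0, 0]},
  ],
)

```text
t: 8.8
tcp_pos: [0.5056, 0.0275, 0.0498]
tcp_rot: [[0.981, -0.192, 0.0], [-0.192, -0.981, 0.0], [0.0, -0.0, -1.0]]
wrist_force: [1.0, 0.2, -0.6]
opening: 0.0118
gripper_force: 30.0
```

Emit:
move_arm(
  rows=[
    {"fingers": 1, "offset": [0, 0, -0.1], "delta_rot": [0, 0, 0]},
    {"fingers": 1, "offset": [0, 0, -0.15], "delta_rot": [0, 0, 0]},
    {"fingers": 1, "offset": [0, 0, -0.2], "delta_rot": [0, 0, 0]},
    {"fingers": 1, "offset": [0, 0, -0.2], "delta_rot": [0, 0, 0]},
    {"fingers": 1, "offset": [0, 0, -0.2], "delta_rot": [0, 0, 0]},
  ],
)

```text
t: 9.3
tcp_pos: [0.5056, 0.0275, 0.048]
tcp_rot: [[0.981, -0.192, 0.0], [-0.192, -0.981, -0.0], [0.0, 0.0, -1.0]]
wrist_force: [-1.8, 0.5, 5.1]
opening: 0.0118
gripper_force: 30.0
```

Emit:
move_arm(
  rows=[
    {"fingers": 1, "offset": [0.02, 0.1, 0.03], "delta_rot": [0, 0, 0]},
    {"fingers": 1, "offset": [0.03, 0.15, 0.03], "delta_rot": [0, 0, 0]},
    {"fingers": 1, "offset": [0.04, 0.2, 0.03], "delta_rot": [0, 0, 0]},
    {"fingers": 1, "offset": [0.04, 0.2, 0.03], "delta_rot": [0, 0, 0]},
    {"fingers": 1, "offset": [0.04, 0.2, 0.03], "delta_rot": [0, 0, 0]},
  ],
)

```text
t: 9.8
tcp_pos: [0.5061, 0.0292, 0.0481]
tcp_rot: [[0.981, -0.192, 0.0], [-0.192, -0.981, -0.0], [0.0, 0.0, -1.0]]
wrist_force: [-1.3, -1.8, 3.4]
opening: 0.0122
gripper_force: 30.0
```

Emit:
move_arm(
  rows=[
    {"fingers": 0.7, "offset": [0, 0, 0], "delta_rot": [0, 0, 0]},
    {"fingers": 0.6, "offset": [0, 0, 0], "delta_rot": [0, 0, 0]},
    {"fingers": 0.6, "offset": [0, 0, 0], "delta_rot": [0, 0, 0]},
    {"fingers": 0.6, "offset": [0, 0, 0], "delta_rot": [0, 0, 0]},
    {"fingers": 0.6, "offset": [0, 0, 0], "delta_rot": [0, 0, 0]},
    {"fingers": 0.6, "offset": [0, 0, 1], "delta_rot": [0, 0, 0]},
    {"fingers": 0.6, "offset": [0, 0, 2.5], "delta_rot": [0, 0, 0]},
    {"fingers": 0.6, "offset": [0, 0, 5], "delta_rot": [0, 0, 0]},
    {"fingers": 0.6, "offset": [0, 0, 8], "delta_rot": [0, 0, 0]},
    {"fingers": 1, "offset": [-2, -10, 10], "delta_rot": [0, 0, 0]},
    {"fingers": 1, "offset": [-2.7, -13.5, 10], "delta_rot": [0, 0, 0]},
    {"fingers": 1, "offset": [-2.7, -13.5, 10], "delta_rot": [0, 0, 0]},
    {"fingers": 1, "offset": [-2.7, -13.5, 10], "delta_rot": [0, 0, 0]},
    {"fingers": 1, "offset": [-2.7, -13.5, 10], "delta_rot": [0, 0, 0]},
    {"fingers": 1, "offset": [-2.7, -13.5, 10], "delta_rot": [0, 0, 0]},
  ],
)

```text
t: 11.3
tcp_pos: [0.4793, -0.104, 0.1482]
tcp_rot: [[0.982, -0.19, 0.0], [-0.19, -0.982, 0.001], [0.0, -0.001, -1.0]]
wrist_force: [0.4, 0.3, -1.0]
opening: 0.0004
gripper_force: 0.0
```

```bash
cat > chk.py <<'E'
from h import *
import sys
p=cams.camera('scene'); a=p['color'][170:330,220:430]
cv2.imwrite(f'pics/{sys.argv[1]}.png',cv2.resize(a,None,fx=3.6,fy=3.6,interpolation=cv2.INTER_CUBIC))
s=manip.get_state(); print(s['t'],s['tcp_pos'],s['wrist_force'],s['qpos'].round(1))
C=world(p,np.stack(np.meshgrid(np.arange(640),np.arange(480)),-1).reshape(-1,2)).reshape(-1,3)
a=np.radians(-11.7); ex=np.array([np.cos(a),np.sin(a)]); ey=np.array([-ex[1],ex[0]])
d=(C[:,:2]-[.49,-.055])*1000; lx,ly,z=d@ex,d@ey,C[:,2]*1000
for lo,hi in ((33,50),(50,68),(33,72)):
    m=(abs(lx)<30)&(ly>75)&(ly<105)&(z>lo)&(z<hi); 
    if m.sum()>5: print('spacer face',lo,hi,m.sum(),np.polyfit(lx[m],ly[m],1),np.median(ly[m]))
m=(abs(lx)<45)&(ly>70)&(ly<105)&(z>70)&(z<90); print('top z',np.median(z[m]) if m.any() else 0,'lx',np.percentile(lx[m],[2,98]))
m=(abs(lx)<95)&(ly>110)&(ly<125)&(z>17)&(z<26); f=np.polyfit(lx[m],ly[m],1); print('batten outer',f)
m=(abs(lx)<70)&(ly>-70)&(ly<60)&(np.hypot(lx,ly)>45)&(z>18)&(z<30); A=np.c_[lx[m],ly[m],np.ones(m.sum())]; print('tile plane z',np.linalg.lstsq(A,z[m],rcond=None)[0])
m=(np.hypot(lx,ly)<35)&(z>26)&(z<40); print('flange z',np.percentile(z[m],[10,50,90]) )
r=np.hypot(lx,ly)
for q in (18,20,22,24,26,28,30,32): m=(abs(r-q)<1.5)&(z<45)&(z>15)&(ly>0); print(q,np.round(np.median(z[m]),1),end='; ')
E
python3 chk.py g3
```

```text
11.35 [ 0.47925121 -0.1037695   0.14805556] [-0.12273528  0.03955147 -0.19787535] [ 13.   15.8  -9.4 117.6   3.4  46.8 -99.3]
spacer face 33 50 162 [1.67588568e-02 9.24351678e+01] 92.3618303262879
spacer face 50 68 173 [9.40772428e-03 9.24095145e+01] 92.45045376462865
spacer face 33 72 375 [1.30704630e-02 9.24006773e+01] 92.39435639572123
top z 78.52312764014823 lx [-33.57295165  33.83583768]
batten outer [1.49237881e-02 1.17934948e+02]
tile plane z [ 7.75412211e-04 -3.63919947e-04  2.53332034e+01]
flange z [26.327282   27.92863541 34.63483882]
18 28.5; 20 27.9; 22 27.5; 24 28.0; 26 26.5; 28 25.8; 30 25.6; 32 25.3;
```

View pics/g3.png

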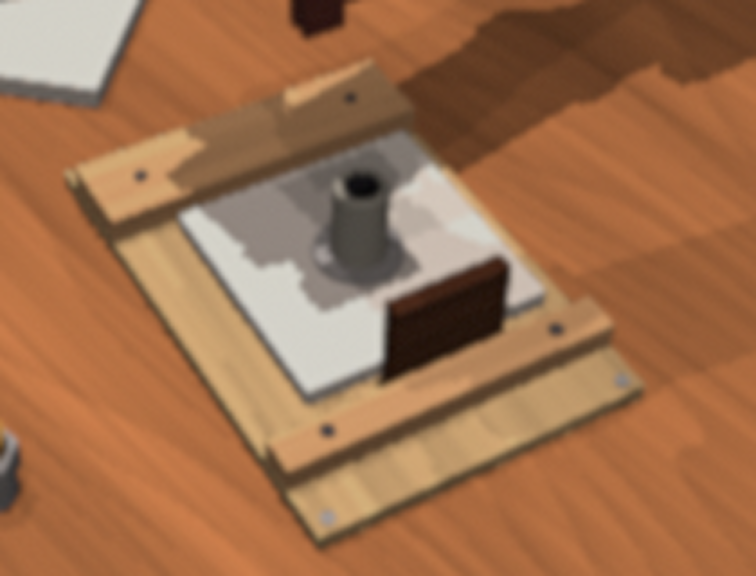

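Emit:
move_arm(
  rows=[
    {"fingers": 1, "offset": [0.2, 0.6, 0], "delta_rot": [7.9, -1.5, 0]},
    {"fingers": 1, "offset": [0.2, 0.6, -4], "delta_rot": [7.9, -1.5, 0]},
    {"fingers": 1, "offset": [0.2, 0.6, -7], "delta_rot": [7.9, -1.5, 0]},
    {"fingers": 1, "offset": [0.2, 0.6, -9.5], "delta_rot": [7.9, -1.5, 0]},
    {"fingers": 1, "offset": [0.2, 0.6, -11], "delta_rot": [7.9, -1.5, 0]},
    {"fingers": 1, "offset": [0.2, 0.6, -11.4], "delta_rot": [7.9, -1.5, 0]},
    {"fingers": 1, "offset": [0.2, 0.6, -11.4], "delta_rot": [7.9, -1.5, 0]},
    {"fingers": 1, "offset": [0.2, 0.6, -11.4], "delta_rot": [7.9, -1.5, 0]},
    {"fingers": 1, "offset": [0.2, 0.6, -11.4], "delta_rot": [7.9, -1.5, 0]},
  ],
)

```text
t: 12.25
tcp_pos: [0.4817, -0.0993, 0.0349]
tcp_rot: [[0.981, -0.19, 0.028], [-0.192, -0.972, 0.137], [0.001, -0.14, -0.99]]
wrist_force: [0.2, -0.5, 0.3]
opening: 0.0006
gripper_force: 0.0
```

```bash
python3 chk.py g4
```

```text
12.3 [ 0.48165294 -0.09948977  0.03485932] [ 0.66957962  0.18855963 -0.18876968] [ 19.1  27.2 -11.3 121.2  -5.5  31.8 -87.3]
spacer face 33 50 162 [9.24905617e-03 9.26285090e+01] 92.33495384719353
spacer face 50 68 180 [7.56136592e-03 9.23193040e+01] 92.33441948295054
spacer face 33 72 376 [7.94634761e-03 9.24529282e+01] 92.33441948295054
top z 78.42799374304994 lx [-34.2700971   33.46329408]
batten outer [1.46502407e-02 1.17989000e+02]
tile plane z [-1.80676696e-04 -1.23375698e-03  2.53238435e+01]
flange z [26.35132274 27.86231206 34.69603248]
18 29.1; 20 27.8; 22 27.7; 24 27.5; 26 26.2; 28 25.2; 30 25.5; 32 25.5;
```

View pics/g4.png

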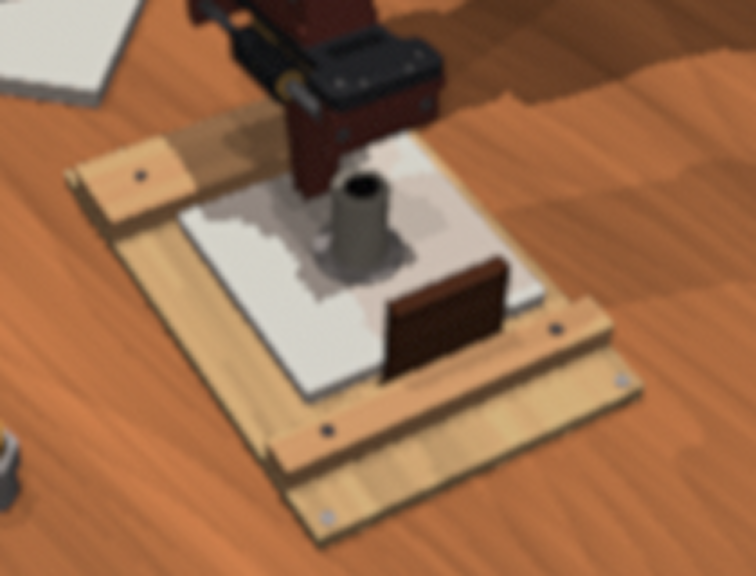

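Emit:
move_arm(
  rows=[
    {"fingers": 1, "offset": [0.08, 0.4, 0], "delta_rot": [0, 0, 0]},
    {"fingers": 1, "offset": [0.16, 0.8, 0], "delta_rot": [0, 0, 0]},
    {"fingers": 1, "offset": [0.19, 1.0, 0], "delta_rot": [0, 0, 0]},
    {"fingers": 1, "offset": [0.23, 1.2, 0], "delta_rot": [0, 0, 0]},
    {"fingers": 1, "offset": [0.25, 1.3, 0], "delta_rot": [0, 0, 0]},
    {"fingers": 1, "offset": [0.27, 1.4, 0], "delta_rot": [0, 0, 0]},
    {"fingers": 1, "offset": [0.29, 1.5, 0], "delta_rot": [0, 0, 0]},
    {"fingers": 1, "offset": [0.31, 1.6, 0], "delta_rot": [0, 0, 0]},
    {"fingers": 1, "offset": [0.31, 1.6, 0], "delta_rot": [0, 0, 0]},
    {"fingers": 1, "offset": [0.31, 1.6, 0], "delta_rot": [0, 0, 0]},
  ],
)

```text
t: 13.3
tcp_pos: [0.484, -0.0835, 0.034]
tcp_rot: [[0.981, -0.19, 0.026], [-0.192, -0.972, 0.137], [-0.001, -0.14, -0.99]]
wrist_force: [-0.2, 0.0, -0.8]
opening: 0.0004
gripper_force: 0.0
```

Emit:
move_arm(
  rows=[
    {"fingers": 1, "offset": [0.02, 0.1, 0], "delta_rot": [0, 0, 0]},
    {"fingers": 1, "offset": [0.04, 0.2, 0], "delta_rot": [0, 0, 0]},
    {"fingers": 1, "offset": [0.06, 0.3, 0], "delta_rot": [0, 0, 0]},
    {"fingers": 1, "offset": [0.08, 0.4, 0], "delta_rot": [0, 0, 0]},
    {"fingers": 1, "offset": [0.08, 0.4, 0], "delta_rot": [0, 0, 0]},
    {"fingers": 1, "offset": [0.08, 0.4, 0], "delta_rot": [0, 0, 0]},
  ],
)

```text
t: 13.9
tcp_pos: [0.4848, -0.0794, 0.034]
tcp_rot: [[0.981, -0.19, 0.026], [-0.192, -0.972, 0.137], [-0.001, -0.14, -0.99]]
wrist_force: [-0.9, -0.7, -0.4]
opening: -0.0
gripper_force: 0.0
```

Emit:
move_arm(
  rows=[
    {"fingers": 1, "offset": [0.02, 0.1, 0], "delta_rot": [0, 0, 0]},
    {"fingers": 1, "offset": [0.04, 0.2, 0], "delta_rot": [0, 0, 0]},
    {"fingers": 1, "offset": [0.06, 0.3, 0], "delta_rot": [0, 0, 0]},
    {"fingers": 1, "offset": [0.06, 0.3, 0], "delta_rot": [0, 0, 0]},
    {"fingers": 1, "offset": [0.06, 0.3, 0], "delta_rot": [0, 0, 0]},
  ],
)

```text
t: 14.4
tcp_pos: [0.4854, -0.0767, 0.034]
tcp_rot: [[0.981, -0.19, 0.026], [-0.192, -0.972, 0.137], [-0.001, -0.14, -0.99]]
wrist_force: [-0.5, -3.9, -0.2]
opening: 0.0003
gripper_force: 1.6
```

Emit:
move_arm(
  rows=[
    {"fingers": 1, "offset": [0.01, 0.05, 0], "delta_rot": [0, 0, 0]},
    {"fingers": 1, "offset": [0.02, 0.1, 0], "delta_rot": [0, 0, 0]},
    {"fingers": 1, "offset": [0.03, 0.15, 0], "delta_rot": [0, 0, 0]},
    {"fingers": 1, "offset": [0.04, 0.2, 0], "delta_rot": [0, 0, 0]},
    {"fingers": 1, "offset": [0.05, 0.25, 0], "delta_rot": [0, 0, 0]},
    {"fingers": 1, "offset": [0.06, 0.3, 0], "delta_rot": [0, 0, 0]},
    {"fingers": 1, "offset": [0.06, 0.3, 0], "delta_rot": [0, 0, 0]},
    {"fingers": 1, "offset": [0.06, 0.3, 0], "delta_rot": [0, 0, 0]},
  ],
)

```text
t: 15.2
tcp_pos: [0.486, -0.0734, 0.0339]
tcp_rot: [[0.981, -0.19, 0.026], [-0.192, -0.972, 0.137], [-0.001, -0.14, -0.99]]
wrist_force: [-0.5, -3.6, -0.2]
opening: 0.0003
gripper_force: 1.6
```

Emit:
move_arm(
  rows=[
    {"fingers": 1, "offset": [0.01, 0.05, 0], "delta_rot": [0, 0, 0]},
    {"fingers": 1, "offset": [0.02, 0.1, 0], "delta_rot": [0, 0, 0]},
    {"fingers": 1, "offset": [0.03, 0.15, 0], "delta_rot": [0, 0, 0]},
    {"fingers": 1, "offset": [0.04, 0.2, 0], "delta_rot": [0, 0, 0]},
    {"fingers": 1, "offset": [0.04, 0.2, 0], "delta_rot": [0, 0, 0]},
    {"fingers": 1, "offset": [0.04, 0.2, 0], "delta_rot": [0, 0, 0]},
  ],
)

```text
t: 15.8
tcp_pos: [0.4862, -0.0725, 0.0339]
tcp_rot: [[0.981, -0.191, 0.026], [-0.193, -0.972, 0.136], [-0.001, -0.139, -0.99]]
wrist_force: [-1.9, -7.0, 1.3]
opening: 0.0002
gripper_force: 3.3
```

```bash
python3 chk.py g5
```

```text
15.85 [ 0.48619161 -0.07252244  0.03393311] [-1.83949216 -6.01490557  0.82263534] [ 15.9  27.1 -11.2 121.5  -5.5  31.2 -90.5]
spacer face 33 50 154 [1.36282736e-02 9.40165384e+01] 93.82396585908359
spacer face 50 68 175 [9.76343163e-03 9.37026811e+01] 93.6446397061178
spacer face 33 72 367 [1.14139917e-02 9.38497528e+01] 93.74499773506261
top z 78.20009785524684 lx [-33.65012669  33.63743004]
batten outer [1.52373151e-02 1.17850201e+02]
tile plane z [7.21867402e-04 7.38718672e-04 2.53522608e+01]
flange z [26.37940508 28.25708272 35.54540163]
18 34.2; 20 33.1; 22 31.3; 24 28.7; 26 27.7; 28 27.4; 30 26.6; 32 25.9;
```

Emit:
move_arm(
  rows=[
    {"fingers": 1, "offset": [0.01, 0.05, 0], "delta_rot": [0, 0, 0]},
    {"fingers": 1, "offset": [0.02, 0.1, 0], "delta_rot": [0, 0, 0]},
    {"fingers": 1, "offset": [0.02, 0.1, 0], "delta_rot": [0, 0, 0]},
    {"fingers": 1, "offset": [0.02, 0.1, 0], "delta_rot": [0, 0, 0]},
    {"fingers": 1, "offset": [0.02, 0.1, 0], "delta_rot": [0, 0, 0]},
    {"fingers": 1, "offset": [0.02, 0.1, 0], "delta_rot": [0, 0, 0]},
  ],
)

```text
t: 16.45
tcp_pos: [0.4862, -0.0724, 0.0339]
tcp_rot: [[0.981, -0.192, 0.026], [-0.194, -0.972, 0.136], [-0.001, -0.138, -0.99]]
wrist_force: [-2.7, -8.8, 1.0]
opening: 0.0007
gripper_force: 4.5
```

```bash
python3 - <<'E'
from ortho import *
from scipy.ndimage import gaussian_filter1d as g
F=[];
for i in range(4):
    p=cams.camera('scene'); s=manip.get_state(); F.append(s['wrist_force'])
print(np.round(F,1).tolist(),s['tcp_pos'],s['t'])
o=ortho(p,[.490,-.055],-11.7,.024).astype(float)
for k in (-60,-45,45,60):
    b=o[240+2*k-12:240+2*k+12].mean(0); d=np.abs(g(b,2,axis=0,order=1)).sum(1)
    print(k,[((i-320)/2,int(d[i])) for i in range(5,635) if d[i]==d[i-4:i+5].max() and d[i]>8 and abs(i-320)>130])
a=p['color'][170:330,220:430]; cv2.imwrite('pics/g6.png',cv2.resize(a,None,fx=3.6,fy=3.6,interpolation=cv2.INTER_CUBIC))
E
```

```text
[[-2.9, -8.9, 2.0], [-2.2, -8.0, 1.3], [-1.8, -7.6, 2.8], [-2.1, -9.1, 2.1]] [ 0.48623053 -0.07240314  0.03393457] 16.65
-60 [(81.0, 23), (87.5, 14), (96.0, 8), (103.5, 9), (112.5, 21), (122.5, 19), (155.0, 24)]
-45 [(75.0, 11), (87.5, 16), (112.5, 21), (122.5, 20), (155.0, 24)]
45 [(-141.5, 10), (-130.5, 11), (-70.0, 12), (81.5, 27), (88.5, 17), (114.0, 22), (124.5, 19), (156.5, 24)]
60 [(-141.5, 10), (-88.5, 17), (-71.0, 22), (81.5, 27), (89.0, 17), (114.0, 22), (124.5, 17), (156.5, 23)]
```

View pics/g6.png

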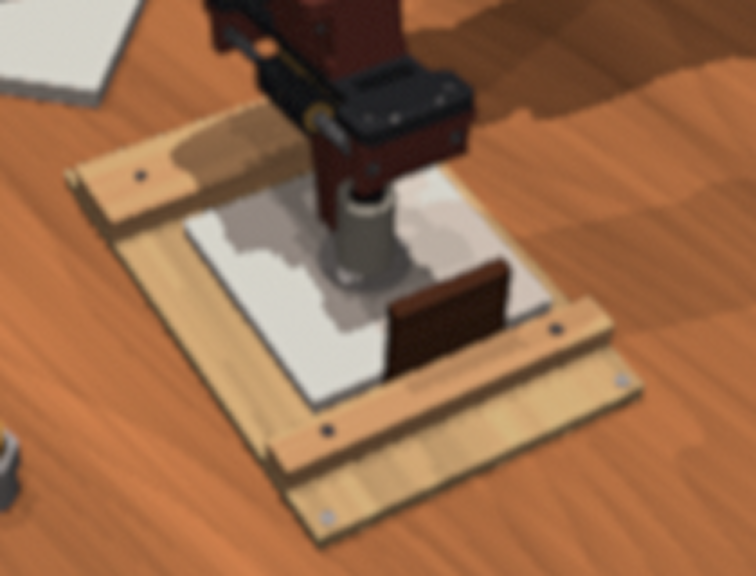

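The picture shows the tile against the upright spacer and the spacer against the thin batten. The tile edge has moved about 6.7 mm, to within 12 mm of the batten. The push is about 8.7 N, so I'm raising it slightly.

Emit:
move_arm(
  rows=[
    {"fingers": 1, "offset": [0.01, 0.06, 0], "delta_rot": [0, 0, 0]},
    {"fingers": 1, "offset": [0.01, 0.06, 0], "delta_rot": [0, 0, 0]},
    {"fingers": 1, "offset": [0.01, 0.06, 0], "delta_rot": [0, 0, 0]},
    {"fingers": 1, "offset": [0.01, 0.06, 0], "delta_rot": [0, 0, 0]},
    {"fingers": 1, "offset": [0.01, 0.06, 0], "delta_rot": [0, 0, 0]},
    {"fingers": 1, "offset": [0.01, 0.06, 0], "delta_rot": [0, 0, 0]},
    {"fingers": 1, "offset": [0.01, 0.06, 0], "delta_rot": [0, 0, 0]},
    {"fingers": 1, "offset": [0.01, 0.06, 0], "delta_rot": [0, 0, 0]},
  ],
)

```text
t: 17.45
tcp_pos: [0.4863, -0.0723, 0.0339]
tcp_rot: [[0.981, -0.192, 0.026], [-0.194, -0.972, 0.135], [-0.001, -0.138, -0.99]]
wrist_force: [-2.6, -10.6, 1.3]
opening: 0.0002
gripper_force: 5.2
```

```bash
python3 - <<'E'
from ortho import *
from scipy.ndimage import gaussian_filter1d as g
F=[];O=[]
for i in range(8):
    p=cams.camera('scene'); s=manip.get_state(); F.append(s['wrist_force']); O.append(ortho(p,[.490,-.055],-11.7,.024,s=.00025).astype(float))
F=np.array(F); print(np.round(F.mean(0),2),np.hypot(F[:,0],F[:,1]).round(1),s['t'])
o=np.mean(O,0)
def edge(lo,hi,rows):
    q=[]
    for k in rows:
        b=o[480+4*k-10:480+4*k+10].mean(0); d=np.abs(g(b,4,axis=0,order=1)).sum(1); i=np.arange(640+4*lo,640+4*hi); w=d[i]**3; q.append(((w*i).sum()/w.sum()-640)/4)
    return np.polyfit(rows,q,1).round(4)
print('tile edge',edge(78,84,[-66,-60,-54,-48,40,46,52,58,64]),'batten',edge(109,117,[-66,-60,-54,-48,40,46,52,58,64]))
E
python3 chk.py g7
```

```text
[ -2.4  -10.22   1.92] [10.6 11.  10.2 10.5 10.2 10.2 10.5 10.7] 17.85
tile edge [4.4000e-03 8.0994e+01] batten [1.19000e-02 1.13246e+02]
17.9 [ 0.48628629 -0.07231373  0.03394851] [ -1.95431312 -10.26769317   3.1026118 ] [ 15.7  27.1 -11.1 121.5  -5.5  31.2 -90.7]
spacer face 33 50 167 [1.28804040e-02 9.41265517e+01] 93.86824670073148
spacer face 50 68 168 [5.51784029e-03 9.38430239e+01] 93.83455080661906
spacer face 33 72 380 [8.23170753e-03 9.39595252e+01] 93.85118117466905
top z 78.39967752791982 lx [-33.40137366  33.69675421]
batten outer [1.45227642e-02 1.17834410e+02]
tile plane z [1.59256309e-04 8.05294301e-04 2.53861312e+01]
flange z [26.39648855 27.97492172 34.12909301]
18 33.3; 20 31.7; 22 31.4; 24 27.9; 26 27.4; 28 27.5; 30 26.9; 32 25.6;
```

The push is about 10.5 N. However, the tile edge still looks skewed about 0.4° from the batten, so it may be bearing on one end of the spacer. I'm pressing briefly at about 20 N to square it, then easing back.

Emit:
move_arm(
  rows=[
    {"fingers": 1, "offset": [0.02, 0.1, 0], "delta_rot": [0, 0, 0]},
    {"fingers": 1, "offset": [0.04, 0.2, 0], "delta_rot": [0, 0, 0]},
    {"fingers": 1, "offset": [0.06, 0.3, 0], "delta_rot": [0, 0, 0]},
    {"fingers": 1, "offset": [0.06, 0.3, 0], "delta_rot": [0, 0, 0]},
    {"fingers": 1, "offset": [0.06, 0.3, 0], "delta_rot": [0, 0, 0]},
    {"fingers": 1, "offset": [0.06, 0.3, 0], "delta_rot": [0, 0, 0]},
    {"fingers": 1, "offset": [0.06, 0.3, 0], "delta_rot": [0, 0, 0]},
    {"fingers": 1, "offset": [0.06, 0.3, 0], "delta_rot": [0, 0, 0]},
  ],
)

```text
t: 18.7
tcp_pos: [0.487, -0.0721, 0.034]
tcp_rot: [[0.98, -0.195, 0.027], [-0.197, -0.972, 0.132], [0.0, -0.135, -0.991]]
wrist_force: [-3.2, -16.9, 2.2]
opening: 0.0003
gripper_force: 8.8
```

```bash
cat > ed.py <<'E'
from ortho import *
from scipy.ndimage import gaussian_filter1d as g
F=[];O=[]
for i in range(8):
    p=cams.camera('scene'); s=manip.get_state(); F.append(s['wrist_force']); O.append(ortho(p,[.490,-.055],-11.7,.024,s=.00025).astype(float))
F=np.array(F); print(np.round(F.mean(0),2),np.hypot(F[:,0],F[:,1]).round(1),s['t'])
o=np.mean(O,0); rows=[-66,-60,-54,-48,40,46,52,58,64]
def edge(o,lo,hi,rows):
    q=[]
    for k in rows:
        b=o[480+4*k-10:480+4*k+10].mean(0); d=np.abs(g(b,4,axis=0,order=1)).sum(1); i=np.arange(640+4*lo,640+4*hi); w=d[i]**3; q.append(((w*i).sum()/w.sum()-640)/4)
    return np.polyfit(rows,q,1).round(4)
print('tile edge',edge(o,78,84,rows),'batten',edge(o,109,117,rows))
q=dict(np.load('s2.npz')); o=ortho(q,[.490,-.055],-11.7,.024,s=.00025).astype(float)
p=cams.camera('top'); o2=ortho(p,[.490,-.055],-11.7,.024,s=.00025).astype(float)
print('top: far tile edge',edge(o2,-72,-64,[-66,-60,-54,54,60,66]),'broad inner',edge(o2,-88,-80,[-66,-60,-54,54,60,66]),'near tile',edge(o2,78,85,rows))
E
python3 ed.py
```

```text
[ -3.25 -17.35   2.97] [18.  18.  17.8 16.5 17.1 17.9 17.8 18. ] 19.1
tile edge [9.90000e-03 8.11595e+01] batten [1.180000e-02 1.132423e+02]
top: far tile edge [ 1.88000e-02 -6.67007e+01] broad inner [ 6.00000e-03 -8.41966e+01] near tile [1.48000e-02 8.10496e+01]
```

Emit:
move_arm(
  rows=[
    {"fingers": 1, "offset": [0.01, 0.08, 0], "delta_rot": [0, 0, 0]},
    {"fingers": 1, "offset": [0.03, 0.15, 0], "delta_rot": [0, 0, 0]},
    {"fingers": 1, "offset": [0.03, 0.15, 0], "delta_rot": [0, 0, 0]},
    {"fingers": 1, "offset": [0.03, 0.15, 0], "delta_rot": [0, 0, 0]},
    {"fingers": 1, "offset": [0.03, 0.15, 0], "delta_rot": [0, 0, 0]},
    {"fingers": 1, "offset": [0.03, 0.15, 0], "delta_rot": [0, 0, 0]},
    {"fingers": 1, "offset": [0.01, 0.05, 0], "delta_rot": [0, 0, 0]},
    {"fingers": 1, "offset": [-0.02, -0.1, 0], "delta_rot": [0, 0, 0]},
    {"fingers": 1, "offset": [-0.04, -0.2, 0], "delta_rot": [0, 0, 0]},
    {"fingers": 1, "offset": [-0.06, -0.3, 0], "delta_rot": [0, 0, 0]},
    {"fingers": 1, "offset": [-0.06, -0.3, 0], "delta_rot": [0, 0, 0]},
    {"fingers": 1, "offset": [-0.06, -0.3, 0], "delta_rot": [0, 0, 0]},
    {"fingers": 1, "offset": [-0.06, -0.3, 0], "delta_rot": [0, 0, 0]},
  ],
)

```text
t: 20.45
tcp_pos: [0.487, -0.0723, 0.034]
tcp_rot: [[0.981, -0.192, 0.027], [-0.194, -0.972, 0.135], [0.001, -0.138, -0.99]]
wrist_force: [-0.6, -10.3, -0.5]
opening: 0.0005
gripper_force: 4.9
```

```bash
python3 ed.py; python3 chk.py g8
```

```text
[-0.76 -9.94  0.18] [ 9.4 10.7  9.4 11.2  9.6  8.9  9.5 11. ] 20.85
tile edge [1.02000e-02 8.11352e+01] batten [1.18000e-02 1.13247e+02]
top: far tile edge [ 1.95000e-02 -6.67795e+01] broad inner [-7.30000e-03 -8.39741e+01] near tile [1.490e-02 8.104e+01]
20.95 [ 0.4870142 -0.0722943  0.0339897] [ -0.03105189 -10.41539804  -0.03403896] [ 15.7  27.1 -11.1 121.5  -5.5  31.2 -90.7]
spacer face 33 50 174 [1.64696312e-02 9.44809766e+01] 94.07607177880378
spacer face 50 68 166 [1.06797833e-02 9.39343298e+01] 93.99737464456624
spacer face 33 72 380 [1.40580854e-02 9.41773038e+01] 94.03831783647522
top z 78.51964426870006 lx [-33.49030888  33.34088628]
batten outer [1.39750493e-02 1.17919152e+02]
tile plane z [3.72197094e-04 1.18422982e-03 2.53440196e+01]
flange z [26.41379005 28.13930998 36.25865687]
18 34.8; 20 32.2; 22 33.3; 24 29.1; 26 27.5; 28 27.3; 30 27.3; 32 25.8;
```

The tile is flat and square, the spacer is upright against the batten, and the push is steady at about 10 N. Handing in.

```bash
python3 -c "
from plant import manip
print(manip.close_job())"
```

```text
the job is handed in; nothing more can be done
None
```

I handed the job in at about 21 s: the spacer stands upright in the wide gap, midway along the tile's edge, with tile, spacer and thin batten flush as near as the cameras can tell and the stub held at about 10 N, after a brief press to about 20 N to square the tile; the hand-in returned no verdict.

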